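Wedge the calibrator's tilting table off its frame

ROBOT

A 6-joint arm with a two-finger parallel gripper is mounted at the origin on the work surface. World frame = base frame: x ahead of the robot, y to its left, z up, the work surface at z = 0. Lengths are in m, angles in rad, forces in N, time in s.
With the tool pointing down it reaches from about 0.25 to 0.775 m from the base axis. Payload 4 kg.
Tool frame: the origin (TCP) lies midway between the tips of the shut fingers; the grasp point (between the pads) lies 19 mm behind it; z points along the fingers, y is the direction in which the jaws open and shut (so a half turn about z gives the same grasp; the last joint's range is limited). The gripper opens to 94 mm and grips with 3 to 60 N. Pads are 16 mm wide; open, the fingers measure 119 mm over their backs; the gripper's body (75 mm by 177 mm) begins 78 mm behind the grasp point.
Start: joints at [1.05, 0.087, 1.371, -0, 1.684, -0.103], TCP at [0.223, 0.503, 0.206] pointing down, gripper open.
Joint ranges: [-3.1, 3.1], [-0.76, 2.03], [0.27, 2.55], [-1.08, 4.22], [0.17, 2.65], [-2.57, 2.57]. Speed limits (rad/s): [2.79, 2.79, 3.14, 3.14, 3.14, 3.14].

INTERFACE

Orientations are given as a unit quaternion [x, y, z, w].
In Python, from rig import robot, vision, workorder gives the robot as it stands.
- The arm moves only by the tool carry_out, never from a script. Its argument "increments" is a list of rows, each a list of 5 numbers: the shift along the world's x, y, z in units of 40 mm (1.0 is 40 mm), then the turn about the world's z in rad, then the finger opening in mm, from 0 to 94. In form: [[x, y, z, spin, jaw], ...]. A call has 1 to 20 rows; each row shifts and turns the commanded pose from where the row before left it; what a row does not reach is not made up. A row lasts 1/10 s, in which the tool goes at most 50 mm and 8.59 degrees, less where a joint would pass 70% of its speed; a pose out of reach is approached as far as the arm can. A call is refused whole if a number of a shift passes 1 or a number of a turn 0.15, either way. A call with a gripper value outside its range is refused whole. The fingers move at their own pace and stop on an object; "newtons" is the grip in N (left out, the last holds). Time passes only in rows, so rows that do not move let the fingers close. It gives the time, the measured TCP pose, the force and the opening at its end, in the units of the state.
- robot.state(): the state, without advancing time (a new reading comes with each control period).
- vision.snapshot(name): name is "scene" or "top"; returns the picture (400x640x3 uint8, red, green, blue); there is no depth.
- vision.camera_info(name): a dict with "camera_matrix" (3x3 intrinsics, pixels), "R" (3x3) and "t" (3): a world point X has camera coordinates R X + t. Camera axes: x right, y down, z forward; pixel columns grow to the right and rows downward; lengths in m; the calibration is good to about 2 mm. A picture is of the moment at which its call begins. camera_info takes no time and is no camera call.
- workorder.job_done(): hands the job in, once; it reports no verdict.
The state is a dict: "time_s": time; "joint_positions": joint angles; "qvel": joint speeds; "joint_torque": joint torques, N m; "tool_pos": TCP position; "orientation": TCP orientation; "ft_force": force on the tool from outside, world axes, zero at the start; "moment": the same for the moment, N m; "grip_width": finger opening in m.
Only numpy, scipy, OpenCV 4.12 (cv2) and the standard library are available. Lean on these libraries where they do the work, as an engineer would, in place of code of your own. Each camera call takes 0.05 s, during which the arm holds its last target. There are 200 camera calls.

TASK

Take the dark steel levelling wedge by its orange grip, set it on the bench with its thin end under the yellow mark in the middle of the tilting table's front edge, and push it in until that edge has just lifted off the frame: a gap of about 4 mm, and never more than a centimetre. Do not lift or shove the table itself with the gripper, and leave the blue shim and everything else on the bench where it is. Finish while still holding the wedge there, lying flat on the bench with the table resting on it; do not let go.

Things in the scene. Friction and masses are not known exactly. Their poses are not given: they have to be found in the camera images.
- wedge: Dark steel levelling wedge, 132 mm long, 40 wide, lying flat. Origin: on its underside below the middle of the orange grip; x to the thin end, z up. Its incline is 4 mm thick at the thin end (x = 116 mm), rising evenly to 24 mm at x = 16 mm (1 in 5), then a flat block to x = -16 mm. Grip: 24 mm (x) by 28 mm (y) block, 24 to 73 mm above the underside. Starts pointing roughly away from the robot.
- wedge_tip (a point): Middle of the wedge's thin edge, at its underside, 116 mm ahead of the wedge's origin.
- mouth (a point): Fixed on the dark frame: middle of the table's front edge, at the height of the top plate's underside at rest, 12 mm above the bench. x is level and points in under the table (the way to push), y left, z up. Under it is an open mouth, 180 mm wide between the side rails, 220 mm deep, floored by the bare bench.
- tilt_top: Hinged aluminium top plate (240 mm deep, 220 wide, 10 thick) carrying a white calibrator (75 mm high, set back 75 mm from the front edge). Origin: middle of its front lower edge, at the yellow mark (44 mm wide); at rest it coincides with mouth, and its height above mouth is the gap. Hinged at the far end, 240 mm behind the edge; turns freely; the front edge bears down with 3 to 9 N.
- shim: Bystander: blue plastic shim, 95 mm long, 34 mm wide, at most 9 mm thick, too thin for the job. Origin on the underside, at the foot of its slope.
- weight: Bystander: brass reference weight with a knob, 48 mm diameter, 82 mm high. Origin at the centre of its underside.
- beaker: Bystander: glass beaker, 68 mm diameter, 90 mm high. Origin at the centre of its underside.
- jar: Bystander: amber jar, 56 mm diameter, 75 mm high. Origin at the centre of its underside.
- screwdriver: Bystander: screwdriver lying on the bench.
Mind the look-alikes: they are no part of the job. Of the things shaped like the wedge, the steel one is meant.

How it is judged:
By the outcome, as a careful person would: the job done as asked, in the order asked, and still so for the second after the job is handed in, while the arm keeps its last pose, push and grip.
It also fails if it takes over 46 s, if anything falls off the work surface, if the arm or the gripper's body presses on something with over 40 N, if the wrist force passes 120 N, or if a joint passes its speed limit or range.

## Working session

There is one attempt and no reset: what is moved stays moved. The work goes in short steps, Python scripts to look and compute and a tool call to move; the robot and the scene stay as the last step left them, time stands still between calls to the robot, and variables do not carry over. Pictures are saved under pics/ and viewed, about 8 in all and at most 12, crops included, and the job is handed in when it is done.

Besides the shell and the picture viewer there is one more tool, called after "Request:" by a JSON object that holds its "fn" and its "kwargs". carry_out: Moves the arm, as the interface text tells. Its arguments: {"type":"object","properties":{"increments":{"type":"array"},"newtons":{"type":"number"}},"required":["increments"]}

```bash
mkdir -p pics; cat > h.py <<'E'
import numpy as np, cv2
from rig import robot, vision, workorder
def snap(c,f=None):
    im=vision.snapshot(c)[:,:,::-1].copy()
    if f: cv2.imwrite('pics/'+f,im)
    return im
def ray(c,px):
    i=vision.camera_info(c);K=np.array(i['camera_matrix']);R=np.array(i['R']);t=np.array(i['t'])
    return -R.T@t, R.T@np.linalg.solve(K,[px[0],px[1],1.])
def onz(c,px,z):
    o,d=ray(c,px);return o+d*(z-o[2])/d[2]
def proj(c,X):
    i=vision.camera_info(c);p=np.array(i['camera_matrix'])@(np.array(i['R'])@np.array(X)+np.array(i['t']));return p[:2]/p[2]
def tri(c1,p1,c2,p2):
    o1,d1=ray(c1,p1);o2,d2=ray(c2,p2)
    s=np.linalg.lstsq(np.c_[d1,-d2],o2-o1,rcond=None)[0]
    a,b=o1+s[0]*d1,o2+s[1]*d2
    return (a+b)/2,np.linalg.norm(a-b)
E
python3 - <<'E'
from h import *
snap('scene','s0.png');snap('top','t0.png')
for c in('scene','top'):print(c,ray(c,(320,200)),vision.camera_info(c)['camera_matrix'])
print(robot.state())
E
```

```text
scene (array([0.87519974, 0.78936973, 0.79086735]), array([-0.36534408, -0.66670211, -0.64975542])) [[382.98883116   0.         320.1541323 ]
 [  0.         382.98883116 195.3102183 ]
 [  0.           0.           1.        ]]
top (array([0.28539558, 0.01682901, 1.69420682]), array([ 0.09245665,  0.01831324, -0.99582141])) [[505.8947999   0.        331.5124487]
 [  0.        505.8947999 197.4191389]
 [  0.          0.          1.       ]]
{'time_s': 0.1, 'joint_positions': array([ 1.04988303e+00,  8.78620413e-02,  1.37208320e+00,  5.74743839e-06,
        1.68362256e+00, -1.03089184e-01]), 'qvel': array([ 0.00063516, -0.00242807, -0.00319131,  0.0003749 , -0.00101496,
        0.00071973]), 'joint_torque': array([ 2.53743347e-03, -3.41254413e+01, -3.03299940e+01,  7.20587187e-02,
        3.04746337e-02, -1.02506822e-04]), 'tool_pos': array([0.22292275, 0.50225277, 0.20444176]), 'orientation': array([ 2.07395320e-01,  9.78256718e-01, -9.39015171e-04, -3.05866372e-04]), 'ft_force': array([-0.55870725,  0.45425444, -0.90698374]), 'moment': array([-0.01488954,  0.01188597,  0.04737163]), 'grip_width': 0.0940443442051347}
```

View pics/s0.png

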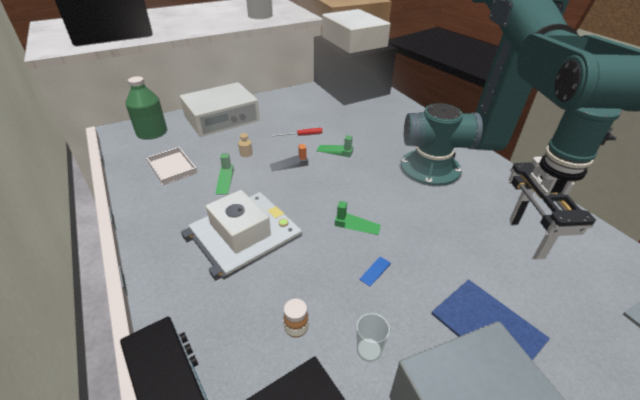

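View pics/t0.png

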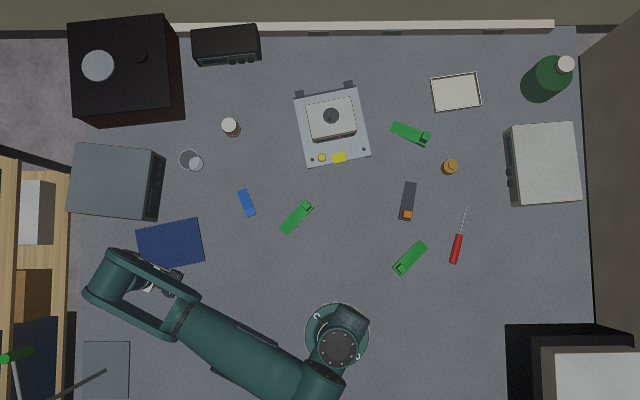

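Pictures 1 and 2: the steel wedge with the orange grip is at scene (303,152) and top (408,213). The look-alikes are green wedges at top (410,133), (297,217) and (410,257), plus the blue shim at (246,203). The mouth has its yellow rectangle at top (338,157); the round yellow knob at (322,157) isn't it. Next come the measurements and a close crop.

```bash
cat >> h.py <<'E'
def blob(im,lo,hi,box):
    x0,y0,x1,y1=box;m=cv2.inRange(cv2.cvtColor(im,cv2.COLOR_BGR2HSV),lo,hi);k=np.zeros_like(m);k[y0:y1,x0:x1]=m[y0:y1,x0:x1]
    M=cv2.moments(k,True);p=np.argwhere(k)[:,::-1].astype(np.float32)
    return (M['m10']/M['m00'],M['m01']/M['m00']),len(p),cv2.minAreaRect(p),k
E
python3 - <<'E'
from h import *
s=cv2.imread('pics/s0.png');t=cv2.imread('pics/t0.png')
O=((5,130,60),(18,255,255))
a=blob(t,*O,(395,200,420,225));b=blob(s,*O,(290,140,312,170))
print('orange',a[:3],b[:3]);print(tri('top',a[0],'scene',b[0]),onz('top',a[0],.073))
Y=((20,120,90),(35,255,255))
a=blob(t,*Y,(330,145,350,170));b=blob(s,*Y,(265,203,283,218))
print('yellow',a[:3],b[:3],tri('top',a[0],'scene',b[0]),onz('top',a[0],.022))
# dark wedge body
g=cv2.cvtColor(t,cv2.COLOR_BGR2GRAY);print(g[178:224:3,396:422:2])
# plate rectangle
m=(g>150).astype(np.uint8);m[:, :285]=0;m[:,385:]=0;m[:80]=0;m[180:]=0
m=cv2.morphologyEx(m,cv2.MORPH_CLOSE,np.ones((9,9)))
c=max(cv2.findContours(m,0,2)[0],key=cv2.contourArea);r=cv2.boxPoints(cv2.minAreaRect(c))
print([(p.round(1),onz('top',p,.022).round(4)) for p in r])
A=cv2.resize(t[85:235,285:430],None,fx=4,fy=4,interpolation=2);cv2.imwrite('pics/c1.png',A)
E
```

```text
orange ((407.2857142857143, 213.93650793650792), 63, ((407.30767822265625, 213.9615478515625), (8.43299388885498, 7.2562971115112305), 11.309932708740234)) ((302.2530120481928, 151.4578313253012), 83, ((302.0, 151.5), (13.0, 6.0), 90.0))
(array([ 0.38863689, -0.23683637,  0.04546212]), np.float64(0.0024335465822641813)) [ 0.38794521 -0.23322445  0.073     ]Traceback (most recent call last):
  File "<stdin>", line 7, in <module>
  File "h.py", line 22, in blob
    return (M['m10']/M['m00'],M['m01']/M['m00']),len(p),cv2.minAreaRect(p),k
            ~~~~~~~~^~~~~~~~~
ZeroDivisionError: float division by zero
```

```bash
python3 - <<'E'
from h import *
s=cv2.imread('pics/s0.png');t=cv2.imread('pics/t0.png')
Y=((18,60,80),(38,255,255))
for im,bx,c in((t,(329,148,350,168),'top'),(s,(264,203,279,217),'scene')):
    try:
        a=blob(im,*Y,bx);print(c,a[0],a[2],[onz(c,p,.022).round(4) for p in cv2.boxPoints(a[2])],onz(c,a[0],.022))
    except Exception as e:print(c,e,cv2.cvtColor(im,cv2.COLOR_BGR2HSV)[210:216,270:284].tolist())
g=cv2.cvtColor(t,cv2.COLOR_BGR2GRAY);print(g[176:224:3,396:422:2])
m=(g>150).astype(np.uint8);m[:, :285]=0;m[:,385:]=0;m[:80]=0;m[180:]=0
m=cv2.morphologyEx(m,cv2.MORPH_CLOSE,np.ones((9,9)))
c=max(cv2.findContours(m,0,2)[0],key=cv2.contourArea);r=cv2.boxPoints(cv2.minAreaRect(c))
print([(p.round(1),onz('top',p,.022).round(4)) for p in r])
A=cv2.resize(t[85:235,285:430],None,fx=4,fy=4,interpolation=2);cv2.imwrite('pics/c1.png',A)
E
```

```text
top (338.3333333333333, 157.36296296296297) ((338.2691955566406, 157.34616088867188), (9.805807113647461, 13.335897445678711), 78.69007110595703) [array([0.5955, 0.0101, 0.022 ]), array([ 0.6039, -0.0338,  0.022 ]), array([ 0.5713, -0.0398,  0.022 ]), array([0.5629, 0.0041, 0.022 ])] [ 0.58331132 -0.01505395  0.022     ]
scene (274.1923076923077, 211.30769230769232) ((273.0, 211.5), (9.0, 10.0), 90.0) [array([ 0.5976, -0.0428,  0.022 ]), array([ 0.5709, -0.029 ,  0.022 ]), array([0.5867, 0.0077, 0.022 ]), array([ 0.6127, -0.0058,  0.022 ])] [ 0.58860232 -0.0163903   0.022     ]
[[110 112 111 110 109 108 110 105 111 105 109 109 107]
 [111 108 109 110 111 108 111 111 110 111 108 106 108]
 [104 109 110 108 109  68  67  66  76  99 105 110 113]
 [105 110 107 110  74  69  72  69  69  72  78 108 109]
 [107 109 109 110  70  72  71  69  70  70  99 110 109]
 [110 107 107 113  70  69  70  71  68  71 108 106 107]
 [108 109 109  92  69  70  68  71  71  69 109 105 107]
 [106 110 109  74  73  73  70  72  69  78 106 109 110]
 [109 110 112  68  70  71  69  71  71 100 105 109 111]
 [107 108 108  68  72  71  69  72  68 112 109 105 108]
 [108 109  54  67  69  72  71  68  67 108 108 106 107]
 [107 106  56  70  71  68  67  69  69 108 110 105 108]
 [107 111  61  54 115 118 118 117  97 106 106 107 106]
 [107  93  71  52 126 119 119 117  81 110 106 106 104]
 [109  57  71  64  57  50  43  85 107 111 109 110 111]
 [107 108 109 110 110 114  91  84 107 109 109 109 106]]
[(array([293.9,  98.3], dtype=float32), array([0.7874, 0.1329, 0.022 ])), (array([356.,  87.], dtype=float32), array([ 0.8245, -0.078 ,  0.022 ])), (array([368.6, 156.3], dtype=float32), array([ 0.586 , -0.1164,  0.022 ])), (array([306.5, 167.6], dtype=float32), array([0.55  , 0.0918, 0.022 ]))]
```

View pics/c1.png

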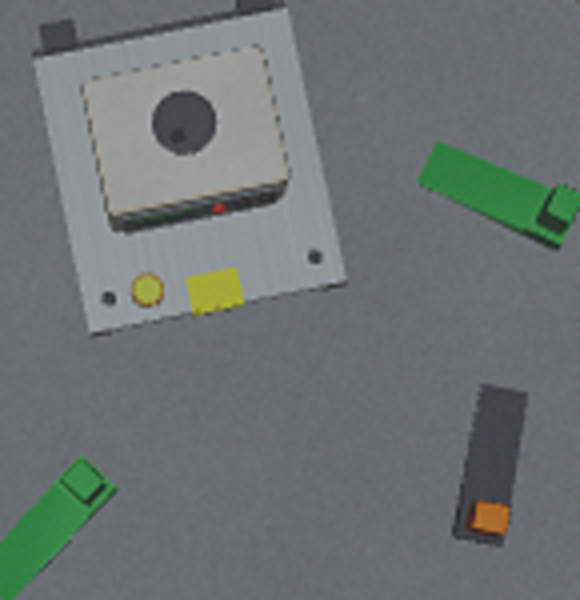

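Picture 3 confirms the choice: the dark wedge has its orange grip at crop (491,517) and its thin end at crop (504,388), pointing away from the robot. The yellow mark sits mid-edge at crop (219,309).

```bash
python3 - <<'E'
from h import *
f=lambda p,z:onz('top',(285+p[0]/4-.375,85+p[1]/4-.375),z)
P=dict(FL=((91,334),.022),FR=((347,284),.022),BL=((35,57),.022),BR=((290,8),.022),YL=((193,313),.022),YR=((245,304),.022),tl=((482,384),.004),tr=((527,393),.004),bl=((455,538),.024),br=((503,545),.024),g=((491,517),.073))
W={k:f(*v) for k,v in P.items()}
for k,v in W.items():print(k,v.round(4))
n=lambda a,b:np.linalg.norm(W[a]-W[b])
print('plate',n('FL','FR'),n('BL','BR'),n('FL','BL'),n('FR','BR'))
an=lambda d:np.arctan2(d[1],d[0])
print('yaw',[an(W[b]-W[a]) for a,b in(('FL','BL'),('FR','BR'))],[an(W[a]-W[b])-np.pi/2 for a,b in(('FL','FR'),('BL','BR'),('YL','YR'))])
tm=(W['tl']+W['tr'])/2;bm=(W['bl']+W['br'])/2;d=(tm-bm)[:2]
print('wedge',tm,bm,np.hypot(*d),an(d),n('tl','tr'),n('bl','br'),'origin',tm[:2]-d/np.hypot(*d)*.116, bm[:2]+d/np.hypot(*d)*.016)
s=cv2.imread('pics/s0.png');cv2.imwrite('pics/c2.png',cv2.resize(s[130:280,180:330],None,fx=4,fy=4,interpolation=2))
E
```

```text
FL [0.548  0.0888 0.022 ]
FR [ 0.588  -0.1258  0.022 ]
BL [0.7854 0.1346 0.022 ]
BR [ 0.8258 -0.0819  0.022 ]
YL [0.5648 0.0034 0.022 ]
YR [ 0.572  -0.0401  0.022 ]
tl [ 0.5048 -0.2395  0.004 ]
tr [ 0.4967 -0.2772  0.004 ]
bl [ 0.3742 -0.2109  0.024 ]
br [ 0.368  -0.2504  0.024 ]
g [ 0.3881 -0.2335  0.073 ]
plate 0.21827946120644676 0.22023383883148492 0.2417434575286503 0.24175385903777388
yaw [np.float64(0.1907952851393851), np.float64(0.18271080847843194)] [np.float64(0.1844632537728299), np.float64(0.18453080278550593), np.float64(0.1627454094069618)]
wedge [ 0.50076632 -0.2583313   0.004     ] [ 0.3710862  -0.23064108  0.024     ] 0.13260348242199044 -0.21036795265985336 0.03856638360716142 0.04001180437287264 origin [ 0.38732364 -0.23410821] [ 0.38673347 -0.23398219]
```

View pics/c2.png

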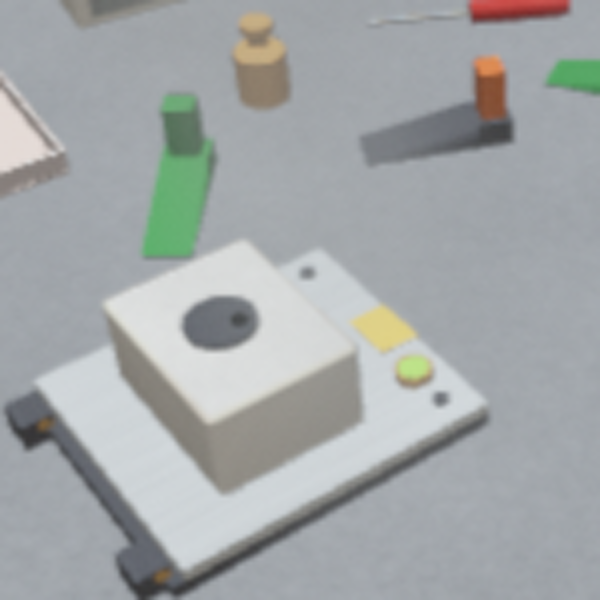

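Picture 4, the scene crop, agrees with this: steel wedge with its grip at (490,88), mark mid-edge at (384,328). The plate measures 0.219 x 0.242 m and the wedge 0.1326 x 0.039 m, so both sizes match. The wedge origin is about (0.3875,-0.234) with yaw -0.21. The mouth is about (0.568,-0.0185) with yaw 0.185. I'll move above the wedge.

Request:
{"fn": "carry_out", "kwargs": {"increments": [[0.216, -0.968, 0, 0.011, 60], [0.216, -0.968, 0, 0.011, 60], [0.216, -0.968, 0, 0.011, 60], [0.216, -0.968, 0, 0.011, 60], [0.216, -0.968, 0, 0.011, 60], [0.216, -0.968, 0, 0.011, 60], [0.216, -0.968, 0, 0.011, 60], [0.216, -0.968, 0, 0.011, 60], [0.216, -0.968, 0, 0.011, 60], [0.216, -0.968, 0, 0.011, 60], [0.216, -0.968, 0, 0.011, 60], [0.216, -0.968, 0, 0.011, 60], [0.216, -0.968, 0, 0.011, 60], [0.216, -0.968, 0, 0.011, 60], [0.216, -0.968, 0, 0.011, 60], [0.216, -0.968, 0, 0.011, 60], [0.216, -0.968, 0, 0.011, 60], [0.216, -0.968, 0, 0.011, 60], [0.216, -0.968, 0, 0.011, 60], [0, 0, 0, 0, 60]]}}

```text
time_s: 2.1
tool_pos: [0.3872, -0.2364, 0.204]
orientation: [0.107, 0.994, 0.0, -0.001]
ft_force: [-0.5, 1.4, -0.3]
grip_width: 0.06
```

```bash
python3 - <<'E'
from h import *
s=robot.state();q=s['orientation'];print(s['time_s'],s['tool_pos'],q,s['joint_positions'],s['ft_force'],s['grip_width'])
x,y,z,w=q;print('tool y angle',np.arctan2(1-2*(x*x+z*z),2*(x*y-w*z)))
# cross-checks of the plan's points in the scene view (c2 crop = (px-[180,130])*4)
for n,X in dict(FL=(.548,.0888,.022),FR=(.588,-.1258,.022),M=(.568,-.0185,.022),grip=(.3875,-.234,.073)).items():
  print(n,(proj('scene',X)-[180,130])*4)
E
```

```text
2.1 [ 0.38715553 -0.23638003  0.20400387] [ 1.06548476e-01  9.94306819e-01  1.04055782e-04 -1.16663327e-03] [-6.72409556e-01 -1.27641640e-01  1.58466812e+00 -1.08212290e-03
  1.68664748e+00 -2.02982748e+00] [-0.45636471  1.44937582 -0.33867011] 0.06003867157041468
tool y angle 1.357294002945826
FL [487.88127501 396.26475476]
FR [323.57181823 242.55892803]
M [401.09115796 315.07559526]
grip [489.68993635  60.20540575]
```

Request:
{"fn": "carry_out", "kwargs": {"increments": [[0, 0.05, -0.5, 0.004, 60], [0, 0, -0.5, 0, 60], [0, 0, -0.5, 0, 60], [0, 0, -0.5, 0, 60], [0, 0, -0.5, 0, 60], [0, 0, -0.5, 0, 60], [0, 0, -0.5, 0, 60], [0, 0, -0.5, 0, 60], [0, 0, -0.3, 0, 60], [0, 0, 0, 0, 60], [0, 0, 0, 0, 60]], "newtons": 40}}

```text
time_s: 3.2
tool_pos: [0.3875, -0.2307, 0.0339]
orientation: [0.102, 0.995, 0.0, 0.0]
ft_force: [-0.4, -0.1, -0.1]
grip_width: 0.06
```

```bash
python3 - <<'E'
from h import *
t=snap('top');s=snap('scene')
A=cv2.resize(t[165:245,350:450],None,fx=4,fy=5,interpolation=2);B=cv2.resize(s[90:190,250:350],None,fx=4,fy=4,interpolation=2)
cv2.imwrite('pics/c3.png',np.hstack([A,B]));print(robot.state()['tool_pos'],robot.state()['ft_force'])
E
```

```text
[ 0.3881305  -0.2314014   0.03476082] [ 1.05163953  0.9762497  -0.38300797]
```

View pics/c3.png

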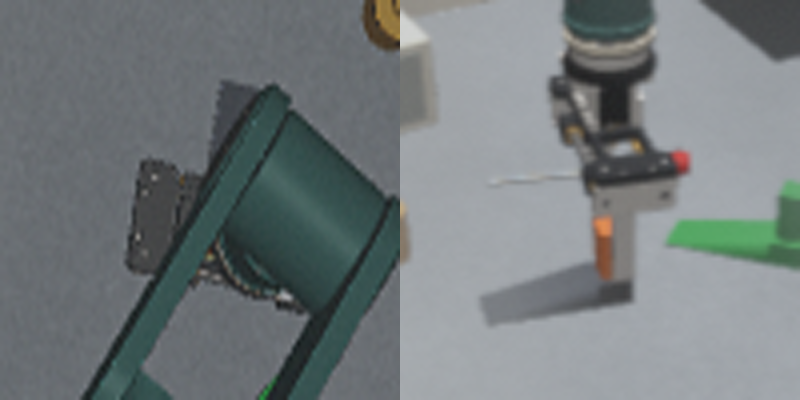

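Picture 5: the fingers straddle the orange grip (crop (603,248)), with nothing else nearby. I'll close now.

Request:
{"fn": "carry_out", "kwargs": {"increments": [[0, -0.05, -0.1, 0, 60], [0, 0, 0, 0, 20], [0, 0, 0, 0, 20], [0, 0, 0, 0, 20], [0, 0, 0, 0, 20], [0, 0, 0, 0, 20], [0, 0, 0, 0, 20], [0, 0, 0, 0, 20]], "newtons": 40}}

```text
time_s: 4.1
tool_pos: [0.3874, -0.2329, 0.0296]
orientation: [0.102, 0.995, 0.0, 0.0]
ft_force: [-0.4, 0.9, 1.8]
grip_width: 0.0278
```

Request:
{"fn": "carry_out", "kwargs": {"increments": [[0, 0, 0.25, 0, 20], [0, 0, 0.25, 0, 20], [0, 0, 0.25, 0, 20], [0.068, 0.464, 0, 0.039, 20], [0.068, 0.464, 0, 0.039, 20], [0.068, 0.464, 0, 0.039, 20], [0.068, 0.464, 0, 0.039, 20], [0.068, 0.464, 0, 0.039, 20], [0.068, 0.464, 0, 0.039, 20], [0.068, 0.464, 0, 0.039, 20], [0.068, 0.464, 0, 0.039, 20], [0.068, 0.464, 0, 0.039, 20], [0.068, 0.464, 0, 0.039, 20], [0, 0, 0, 0, 20], [0, 0, 0, 0, 20]]}}

```text
time_s: 5.6
tool_pos: [0.4148, -0.0476, 0.0601]
orientation: [-0.093, 0.996, -0.0, 0.0]
ft_force: [-0.1, 0.2, -3.4]
grip_width: 0.0279
```

```bash
python3 - <<'E'
from h import *
t=snap('top');s=snap('scene')
cv2.imwrite('pics/t4.png',t);cv2.imwrite('pics/s4.png',s)
A=cv2.resize(t[130:230,290:390],None,fx=4,fy=4,interpolation=2);B=cv2.resize(s[160:260,240:340],None,fx=4,fy=4,interpolation=2)
cv2.imwrite('pics/c4.png',np.hstack([A,B]));st=robot.state();x,y,z,w=st['orientation']
print(st['tool_pos'],st['ft_force'],st['moment'],st['grip_width'],'yaw',np.arctan2(1-2*(x*x+z*z),2*(x*y-w*z))-np.pi/2)
E
```

```text
[ 0.4146057  -0.0480663   0.05985296] [-0.05054913  1.24213526 -2.47240601] [0.06656264 0.05703391 0.04013531] 0.028091496897710223 yaw 0.1842714952277238
```

View pics/c4.png

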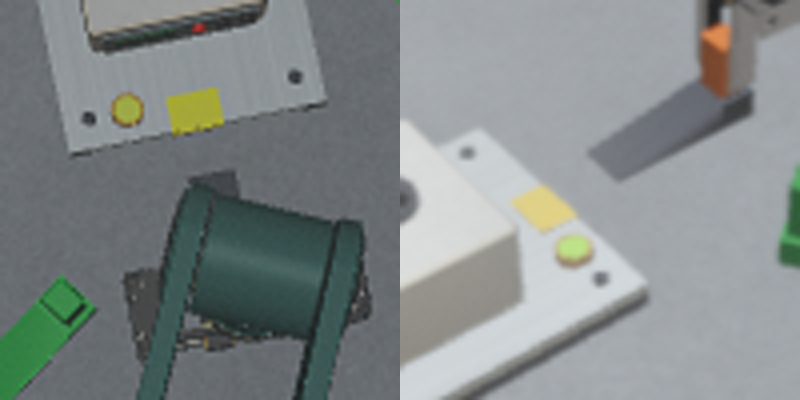

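Picture 6: the wedge hangs level with its thin edge at crop (190,180)-(235,172), and the mark's front edge is at (174,133)-(224,125). I'll check the lateral alignment from these pixels.

```bash
python3 - <<'E'
from h import *
T=lambda p:(290+p[0]/4-.375,130+p[1]/4-.375); S=lambda p:(240+(p[0]-400)/4-.375,160+p[1]/4-.375)
L=tri('top',T((190,180)),'scene',S((620,181)));R=tri('top',T((235,172)),'scene',S((588,153)))
tip=(L[0]+R[0])/2;print('tip corners',L,R,tip)
print('top-only tip z=.032',onz('top',T((212.5,176)),.032))
Y=tri('top',T((174,133)),'scene',S((547,231)));Z=tri('top',T((224,125)),'scene',S((576,213)))
FL=tri('top',T((73,155)),'scene',S((647,291)));FR=tri('top',T((326,101)),'scene',S((480,130)))
m=(FL[0]+FR[0])/2;print('plate corners',FL,FR,'mid',m, 'yaw',np.arctan2(*(FR[0]-FL[0])[:2]))
for q in(tip,m,np.array([.568,-.0185,0]),np.array([.5287,-.0268,0])):print('lat',q[:2]@[-np.sin(.185),np.cos(.185)],'fwd',q[:2]@[np.cos(.185),np.sin(.185)])
E
```

```text
tip corners (array([ 0.52432534, -0.01018056,  0.02647288]), np.float64(0.00017923861964288715)) (array([ 0.53177325, -0.04840482,  0.02806886]), np.float64(0.0029047413116616754)) [ 0.5280493  -0.02929269  0.02727087]
top-only tip z=.032 [ 0.52676059 -0.028834    0.032     ]
plate corners (array([0.54941949, 0.08762138, 0.00829824]), np.float64(0.000300263681802355)) (array([ 0.59204585, -0.12569381,  0.0173802 ]), np.float64(0.0013287900558902968)) mid [ 0.57073267 -0.01903622  0.01283922] yaw 2.9443624295475908
lat -0.1259256862458091 fwd 0.5136505081875704
lat -0.12369568316659746 fwd 0.5574921827665458
lat -0.1226659516805867 fwd 0.5549047794877027
lat -0.12359522379316559 fwd 0.5147486286096518
```

Request:
{"fn": "carry_out", "kwargs": {"increments": [[0, 0.05, -0.25, 0, 20], [0, 0, -0.25, 0, 20], [0, 0, -0.15, 0, 20], [0, 0, -0.1, 0, 20], [0, 0, 0, 0, 20], [0, 0, 0, 0, 20]]}}

```text
time_s: 6.3
tool_pos: [0.4143, -0.0455, 0.0295]
orientation: [-0.092, 0.996, 0.0, -0.0]
ft_force: [-1.5, -0.6, 0.6]
grip_width: 0.028
```

Request:
{"fn": "carry_out", "kwargs": {"increments": [[0.22, 0.041, -0.02, 0, 20], [0.22, 0.041, 0, 0, 20], [0.22, 0.041, 0, 0, 20], [0.22, 0.041, 0, 0, 20], [0.22, 0.041, 0, 0, 20], [0.22, 0.041, 0, 0, 20], [0.22, 0.041, 0, 0, 20], [0.22, 0.041, 0, 0, 20], [0, 0, 0, 0, 20], [0, 0, 0, 0, 20]]}}

```text
time_s: 7.3
tool_pos: [0.4869, -0.0323, 0.0296]
orientation: [-0.092, 0.996, -0.0, 0.002]
ft_force: [2.2, 0.5, 2.9]
grip_width: 0.0276
```

```bash
cat > look.py <<'E'
import sys
from h import *
t=snap('top');s=snap('scene')
n=sys.argv[1];cv2.imwrite(f'pics/t{n}.png',t);cv2.imwrite(f'pics/s{n}.png',s)
A=cv2.resize(t[110:200,290:390],None,fx=4,fy=4,interpolation=2);B=cv2.resize(s[170:260,230:330],None,fx=4,fy=4,interpolation=2)
cv2.imwrite(f'pics/c{n}.png',np.hstack([A,B]));st=robot.state();x,y,z,w=st['orientation']
p=st['tool_pos'];print(p,'fwd',p[:2]@[np.cos(.185),np.sin(.185)],'lat',p[:2]@[-np.sin(.185),np.cos(.185)],st['ft_force'],st['grip_width'],'yaw',np.arctan2(1-2*(x*x+z*z),2*(x*y-w*z))-np.pi/2)
E
python3 look.py 5
```

```text
[ 0.48651592 -0.03232724  0.02958446] fwd 0.4722676485426603 lat -0.12126853594080006 [2.84703022 0.37837498 2.89107134] 0.027693236381340622 yaw 0.18512155862897717
```

View pics/c5.png

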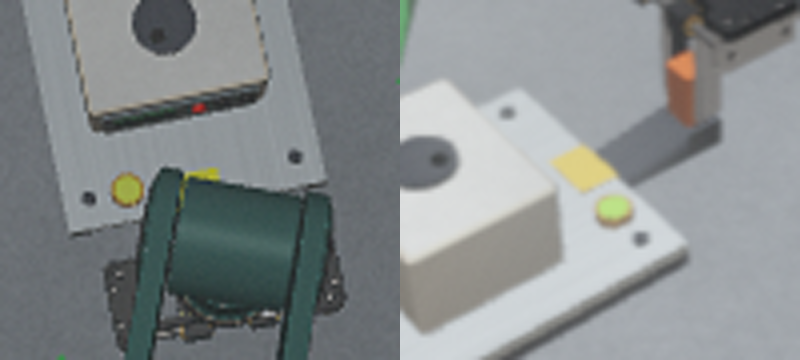

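Picture 7: the thin end is in under the middle of the mark (scene crop (605,180)), between the rails, and the table is still down. I'll track the button, screw and corner at sub-pixel level to read the gap, calibrated on the rest pictures, then advance in small steps.

```bash
cat > gap.py <<'E'
import sys
from h import *
# sub-pixel shift of plate features in scene view vs rest pictures -> gap in mm
def gap(im,base):
    g=lambda a:cv2.cvtColor(a,cv2.COLOR_BGR2GRAY)
    p=np.float32([[283.2,222],[289.8,229.3],[301.5,232.8]])
    q,ok,_=cv2.calcOpticalFlowPyrLK(g(base),g(im),p[:,None],None,winSize=(11,11),maxLevel=0,criteria=(3,50,.001))
    d=q[:,0]-p;out=[]
    for a,b in zip(p,d):
        X=onz('scene',a,.022);r=.240-((X[:2]-[.5695,-.0188])@[np.cos(.185),np.sin(.185)])
        e=proj('scene',X+[0,0,.001*r/.24])-proj('scene',X)   # px per mm of gap
        out.append(float(b@e/(e@e)))
    return out
B=[cv2.imread(f'pics/s{i}.png') for i in (0,4,5)]
if len(sys.argv)>1:
    ims=[snap('scene',f'g{sys.argv[1]}_{i}.png') for i in range(3)]
    G=np.array([gap(i,b) for i in ims for b in B[1:]]);print('gap mm per feature',G.mean(0).round(2),'mean',G.mean().round(2),'sd',G.std(0).round(2))
    st=robot.state();p=st['tool_pos'];print(st['time_s'],p,'fwd',p[:2]@[np.cos(.185),np.sin(.185)],st['ft_force'])
else: print([np.round(gap(B[i],B[j]),2) for i,j in((1,0),(2,0),(2,1))])
E
python3 gap.py
```

```text
[array([-0.01, -0.01,  0.04]), array([-0.04,  0.01,  0.04]), array([-0.03,  0.03, -0.01])]
```

Request:
{"fn": "carry_out", "kwargs": {"increments": [[0.06, 0.011, 0, 0, 20], [0.06, 0.011, 0, 0, 20], [0.06, 0.011, 0, 0, 20], [0.06, 0.011, 0, 0, 20], [0, 0, 0, 0, 20], [0, 0, 0, 0, 20]]}}

```text
time_s: 8.0
tool_pos: [0.4935, -0.031, 0.0295]
orientation: [-0.092, 0.996, -0.0, -0.001]
ft_force: [-3.5, -0.9, 7.3]
grip_width: 0.0279
```

```bash
python3 gap.py a
```

```text
gap mm per feature [-0.08 -0.02 -0.  ] mean -0.03 sd [0.01 0.02 0.02]
8.15 [ 0.4935352  -0.03091856  0.02951962] fwd 0.4794262792387602 [-2.45779712 -0.58756661  7.9253119 ]
```

Request:
{"fn": "carry_out", "kwargs": {"increments": [[0.05, 0.0095, 0, 0, 20], [0.05, 0.0095, 0, 0, 20], [0.05, 0.0095, 0, 0, 20], [0.05, 0.0095, 0, 0, 20], [0, 0, 0, 0, 20], [0, 0, 0, 0, 20]]}}

```text
time_s: 8.75
tool_pos: [0.4979, -0.0301, 0.0294]
orientation: [-0.092, 0.996, -0.001, -0.005]
ft_force: [-13.6, -3.4, 14.4]
grip_width: 0.0276
```

```bash
python3 gap.py b
```

```text
gap mm per feature [0.41 0.19 0.3 ] mean 0.3 sd [0.01 0.01 0.  ]
8.9 [ 0.49789229 -0.03007572  0.02938017] fwd 0.48386405589442616 [-12.89045526  -2.10960176  14.67630617]
```

Request:
{"fn": "carry_out", "kwargs": {"increments": [[0.05, 0.0095, 0, 0, 20], [0.05, 0.0095, 0, 0, 20], [0.05, 0.0095, 0, 0, 20], [0.05, 0.0095, 0, 0, 20], [0.05, 0.0095, 0, 0, 20], [0.05, 0.0095, 0, 0, 20], [0, 0, 0, 0, 20], [0, 0, 0, 0, 20]]}}

```text
time_s: 9.7
tool_pos: [0.5099, -0.0278, 0.0294]
orientation: [-0.092, 0.996, -0.001, -0.005]
ft_force: [-12.7, -2.7, 13.7]
grip_width: 0.0277
```

```bash
python3 gap.py c
```

```text
gap mm per feature [2.33 2.62 1.75] mean 2.23 sd [0.02 0.02 0.01]
9.85 [ 0.50988205 -0.02780891  0.02940079] fwd 0.49606619645025996 [-13.21863279  -3.13381182  15.00814118]
```

Request:
{"fn": "carry_out", "kwargs": {"increments": [[0.046, 0.0086, 0, 0, 20], [0.046, 0.0086, 0, 0, 20], [0.046, 0.0086, 0, 0, 20], [0.046, 0.0086, 0, 0, 20], [0, 0, 0, 0, 20], [0, 0, 0, 0, 20]]}}

```text
time_s: 10.45
tool_pos: [0.5172, -0.0264, 0.0294]
orientation: [-0.092, 0.996, -0.001, -0.005]
ft_force: [-13.0, -2.5, 14.0]
grip_width: 0.0277
```

```bash
python3 gap.py d; python3 look.py 6
```

```text
gap mm per feature [3.78 4.09 2.29] mean 3.39 sd [0.01 0.02 0.02]
10.6 [ 0.5171844  -0.02644269  0.02938346] fwd 0.5034952528420769 [-13.38503086  -3.12560261  14.25848698]
[ 0.51719628 -0.02642457  0.02940859] fwd 0.503510261737237 lat -0.12111013352407685 [-13.22428634  -3.13757333  14.38654813] 0.028040963225111157 yaw 0.18505231993982196
```

View pics/c6.png

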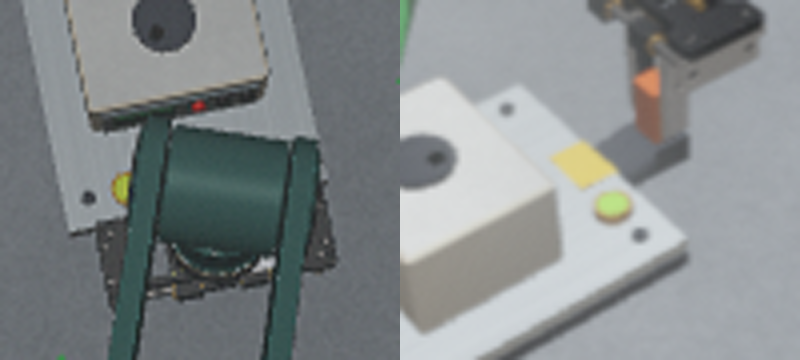

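Picture 8: the table is resting on the wedge, with the steel visible in front of the mark at crop (630,155) and the gripper clear of the plate. The button and screw give a gap of 3.8–4.1 mm. The corner reads low because the static frame edge falls in its window. Travel past contact gives about 4.2 mm. The tool is leaning 0.6° under the push, so I'll relax the command slightly to let the wedge lie flat, then recheck.

Request:
{"fn": "carry_out", "kwargs": {"increments": [[-0.025, -0.0047, 0, 0, 20], [-0.025, -0.0047, 0, 0, 20], [0, 0, 0, 0, 20], [0, 0, 0, 0, 20], [0, 0, 0, 0, 20]]}}

```text
time_s: 11.2
tool_pos: [0.5172, -0.0264, 0.0294]
orientation: [-0.092, 0.996, -0.0, -0.003]
ft_force: [-5.4, -1.5, 11.0]
grip_width: 0.0274
```

```bash
python3 gap.py e; python3 -c "
from h import *
print(robot.state()['orientation'].round(4),robot.state()['moment'].round(2))
a,b=cv2.imread('pics/s4.png'),cv2.imread('pics/ge_2.png')
p=np.float32([[375,270],[295,318],[246,147],[371,330]])
q=cv2.calcOpticalFlowPyrLK(a,b,p[:,None],None,winSize=(15,15))[0][:,0];print('bystander shifts px (shim,jar,weight,beaker)',(q-p).round(2).tolist())"
```

```text
gap mm per feature [3.97 4.16 2.33] mean 3.49 sd [0.01 0.02 0.01]
11.35 [ 0.51724275 -0.02642505  0.02940666] fwd 0.5035558534158204 [-5.45551198 -0.09447348 10.66256952]
[-9.250e-02  9.957e-01 -4.000e-04 -3.000e-03] [-0.17  1.62 -0.05]
bystander shifts px (shim,jar,weight,beaker) [[-0.009999999776482582, 0.0], [-0.0, 0.0], [-21.43000030517578, 7.619999885559082], [-0.0, 0.0]]
```

Force is down to about 5 N and the gap holds at about 4 mm. The weight's flow value is odd, so I'll check that spot by colour against the first picture.

```bash
python3 -c "
from h import *
a,b,c=[cv2.imread('pics/'+f)[125:170,225:270] for f in('s0.png','s4.png','ge_2.png')]
cv2.imwrite('pics/c7.png',np.hstack([cv2.resize(i,None,fx=5,fy=5) for i in(a,b,c)]))
t0,t6=[cv2.imread('pics/'+f)[155:180,438:465] for f in('t0.png','t6.png')]
print('top diff at weight',np.abs(t0.astype(int)-t6).mean())"
```

```text
top diff at weight 1.451358024691358
```

View pics/c7.png

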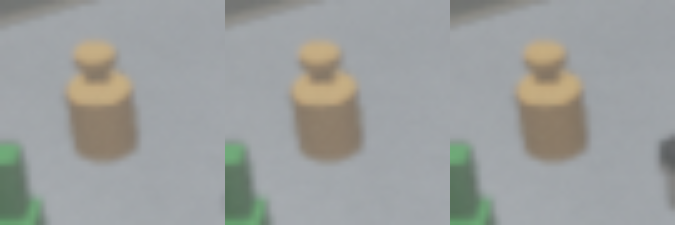

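Picture 9: the weight hasn't moved; the odd reading was a false flow match. Handing in.

```bash
python3 -c "
from h import *
print(workorder.job_done())"
```

```text
the job is handed in; nothing more can be done
None
```

The steel wedge is under the yellow mark, the table's front edge rests on it with a gap of about 4 mm, and the gripper still holds the wedge. I handed the job in after about 11.4 s of the 46 s allowed.

- **Gap:** the last reading was 3.97 mm at the button and 4.16 mm at the screw. Travel past first contact gives about 4.2 mm.
- **Reading that disagreed:** the plate corner gave only 2.3 mm. I discounted it because part of the fixed frame is probably in its tracking window.
- **Flatness:** the tool leaned about 0.6° under the push, so I eased the command back 2 mm. That left about 0.35° of lean, with roughly 5 N of push and 11 N pressing down. I did not measure the wedge's own flatness separately.
- **Bystanders:** the shim, jar and beaker showed no movement. Motion tracking reported a jump for the weight, but before-and-after crops show it hasn't moved. I did not check the screwdriver, but the arm never came near it.

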